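Slide the biscuit tin onto its pedestal and press the lid home

TASK

The round biscuit tin on the butcher block is too broad to grip: push it across from the block onto the small pedestal stand, so that it stands level and centred on the stand's narrow plate, clear of the block, with its lid still standing up. Only then press the lid straight down until it is fully home, and leave the tin standing there. Do not tip the tin or disturb the spice jar, the powder carton and the kitchen timer around it.

Things in the scene. Friction and masses are not known exactly. Their poses are not given: they have to be found in the camera images.
- tin: the closed round biscuit tin, plain bare metal, 110 mm across, wall upright from 4 to 42 mm above its underside (rim at 42 mm), 0.5 kg; too broad to grasp. Origin: centre of its underside, z up. It starts on the block
- lid (a joint): the tin's press-in lid, a flat round metal disc 109 mm across and 8 mm thick: how far it is pressed down, in m; at 0 it stands 8 mm proud of the rim (its top 58 mm above the tin's underside), 0.008 is fully home (top 50 mm above the underside). It starts between 0 and 0.002, is stiff (about 7 N) and stays where it is left
- lid_top (a point): the centre of the lid's upper face
- stand: the white ceramic pedestal stand, fixed: a round flat plate 80 mm across and 8 mm thick on a thin stem, plate top 59 mm above the worktop; foot 100 mm across. Origin: centre of its foot on the worktop. The block lies on its +y side
- stand_top (a point): the centre of the upper face of the stand's plate, where the tin's underside centre belongs
- block: the wooden butcher block, fixed, 180 mm (its x) by 200 mm (its y, towards and away from the stand), top 60 mm above the worktop, edges rounded 4 mm. Origin: centre of its footprint on the worktop. Its near edge is 68 to 76 mm from the stand's axis
- spice_jar: upright spice jar, 45 mm across, 106 mm high, beyond the stand as seen from the block; leave it alone. Origin: centre of its underside
- baking_powder: upright card carton, 38 x 58 x 86 mm high, on the far side of the stand from the robot; leave it alone. Origin: centre of its underside
- kitchen_timer: round kitchen timer, 68 mm across, 53 mm high, on the robot's side of the stand; leave it alone. Origin: centre of its underside
There are look-alikes about, which are no part of the job. What is shaped like the stand but yellow is not meant.

How it is judged:
By the outcome, as a careful person would: the job done as asked, in the order asked, and still so for the second after the job is handed in, with the robot touching nothing.
It also fails if it takes over 48 s, if anything falls off the work surface, if the arm or the gripper's body presses on something with over 40 N, if the wrist force passes 120 N, or if a joint passes its speed limit or range.

ROBOT

A 6-joint arm with a two-finger parallel gripper is mounted at the origin on a cart in front of the work surface, level with it; the furniture and walls round the work are solid. World frame = base frame: x ahead of the robot, y to its left, z up, the work surface at z = 0. Lengths are in m, angles in degrees, forces in N, time in s.
With the tool pointing down it reaches from about 0.25 to 0.725 m from the base axis. Payload 9.7 kg.
Tool frame: the origin (TCP) lies at the very end of the fingers, on their centre line; the grasp point (between the pads) lies 19 mm behind it (bot.grip_depth is the distance from the TCP to the grasp point, in m); z points along the fingers, y is the direction in which the jaws open and shut (so a half turn about z gives the same grasp; the last joint's range is limited). The gripper opens to 85 mm and grips with 20 to 120 N. Pads are 22 mm wide; open, the fingers measure 114 mm over their backs; the gripper's body (76 mm by 85 mm) begins 54 mm behind the grasp point. The pads swing forward as they close: fully open they stand 13 mm farther back than shut.
Start: joints at [75.917, 4.979, 10.078, 95.1, 0, 90], TCP at [0.134, 0.533, 0.231] pointing down, gripper open.
Joint ranges: [-179.16, 179.16], [-48.56, 103.87], [-65.8, 70.77], [-126.05, 130.52], [-82.76, 87.17], [-180, 180]. Speed limits (degrees/s): [127.2, 127.2, 147.25, 180, 180, 180].

INTERFACE

Orientations are given as [roll, pitch, yaw] about the fixed x, y, z axes, in that order (R = Rz(yaw) Ry(pitch) Rx(roll)).
In Python, from workcell import telemetry, optics, order, bot gives the robot as it stands. The module is installed in compiled form; this text tells all that it offers.
- The arm moves only by the shell command python3 -m inch 'ROWS' [FORCE]. ROWS is JSON, a list of rows, each a list of 7 numbers: the shift along the tool's x, y, z in m, then the turn, a rotation vector about the tool's x, y, z in rad, then the closure, from 0 (fully open) to 1 (shut). In form: [[tx, ty, tz, rx, ry, rz, grip], ...]. A call has 1 to 12 rows; each row is the pose to reach, as a shift and turn from the pose commanded when the call began, along the tool's axes at that moment; what a row does not reach only later rows make up. A row lasts 1/12 s, in which the tool goes at most 41.7 mm and 7.16 degrees, less where a joint would pass 70% of its speed; a pose out of reach is approached as far as the arm can. A call with a gripper value outside its range is refused whole. The fingers move at their own pace and stop on an object; FORCE is the grip in N (left out, the last holds). Time passes only in rows, so rows that repeat a pose let the fingers close. It gives the time, the measured TCP pose, the force and the opening at its end, in the units of the state.
- telemetry.get_obs(): the state, without advancing time (a new reading comes with each control period).
- optics.camera(name): name is "side" or "top" or "wrist"; returns (picture, depth): 384x512x3 uint8, red, green, blue; 384x512 float32, m along the optical axis (not along the pixel's ray), 0 where there is no reading.
- optics.camera_info(name): a dict with "camera_matrix" (3x3 intrinsics, pixels), "xyz" and "attitude" of the camera in the world; the wrist camera has in their place "mount" (4x4, takes a point from camera to tool coordinates, whose origin is the TCP and whose axes are the flange's). Camera axes: x right, y down, z forward; pixel columns grow to the right and rows downward; lengths in m; the calibration is good to about 2 mm. A picture is of the moment at which its call begins: read the wrist's pose just before it. camera_info takes no time and is no camera call.
- order.job_done(): hands the job in, once; it reports no verdict.
The state is a dict: "time": time; "q": joint angles; "qd": joint speeds; "joint_efforts": joint torques, N m; "ee_pos": TCP position; "tcp_rot": TCP orientation; "wrist_force": force on the tool from outside, world axes, zero at the start; "torque": the same for the moment, N m; "opening": finger opening in m.
Only numpy, scipy, OpenCV 4.12 (cv2) and the standard library are available. Lean on these libraries where they do the work, as an engineer would, in place of code of your own. Each camera call takes 0.05 s, during which the arm holds its last target. There are 200 camera calls.

## Working session

There is one attempt and no reset: what is moved stays moved. The work goes in short steps, Python scripts to look and compute and a shell command to move; the robot and the scene stay as the last step left them, time stands still between calls to the robot, and variables do not carry over. Pictures are saved under pics/ and viewed, about 8 in all and at most 12, crops included, and the job is handed in when it is done.

```bash
mkdir -p pics; cat > h.py <<'E'
import numpy as np, cv2
from scipy.spatial.transform import Rotation as R
from workcell import telemetry, optics, order, bot
def cam(n):
    o=telemetry.get_obs(); im,d=optics.camera(n); i=optics.camera_info(n); K=np.array(i["camera_matrix"])
    if n=="wrist":
        T=np.eye(4); T[:3,:3]=R.from_euler("xyz",o["tcp_rot"],degrees=True).as_matrix(); T[:3,3]=o["ee_pos"]
        T=T@np.array(i["mount"])
    else:
        T=np.eye(4); a=np.array(i["attitude"],float)
        T[:3,:3]=a if a.shape==(3,3) else R.from_euler("xyz",a,degrees=True).as_matrix(); T[:3,3]=i["xyz"]
    return im,d,K,T
def cloud(d,K,T):
    v,u=np.mgrid[:d.shape[0],:d.shape[1]]
    P=np.stack([(u-K[0,2])/K[0,0]*d,(v-K[1,2])/K[1,1]*d,d],-1)
    W=P@T[:3,:3].T+T[:3,3]; W[d==0]=np.nan; return W
def ray(u,v,K,T,z):
    r=T[:3,:3]@np.linalg.solve(K,[u,v,1.]); return T[:3,3]+r*(z-T[2,3])/r[2]
def save(n,im): cv2.imwrite("pics/"+n+".png",im[...,::-1])
E
python3 - <<'E'
from h import *
print(telemetry.get_obs())
ims=[]
for n in("top","side"):
    im,d,K,T=cam(n); print(n,optics.camera_info(n)); np.savez("pics/"+n,im=im,d=d,K=K,T=T); save(n+"0",im)
print(optics.camera_info("wrist"))
E
```

```text
{'time': 0.0, 'q': array([ 7.59166750e+01,  5.01195881e+00,  1.00344906e+01,  9.50989685e+01,
       -1.66033757e-04,  9.00005518e+01]), 'qd': array([ 0.04426939,  0.00805413, -0.05509379,  0.01974518, -0.02836516,
        0.00993119]), 'joint_efforts': array([-5.74844016e-04, -5.20390248e+01,  4.64801788e+01,  1.65508571e-02,
       -1.26087725e-04, -2.62876756e-05]), 'ee_pos': array([0.13377937, 0.53325139, 0.23057515]), 'tcp_rot': array([-1.79923563e+02,  1.66769737e-04,  1.65916123e+02]), 'wrist_force': array([-0.48171242,  0.80089999, -0.08680274]), 'torque': array([ 0.00503948,  0.01495071, -0.01159281]), 'opening': 0.08548839386427004}
top {'camera_matrix': array([[466.94418852,   0.        , 260.16565796],
       [  0.        , 466.94418852, 197.16841083],
       [  0.        ,   0.        ,   1.        ]]), 'xyz': array([ 0.39896478, -0.02228371,  0.98569224]), 'attitude': array([-170.57944337,   -0.71347616,  -89.35866528])}
side {'camera_matrix': array([[370.16560571,   0.        , 254.1126238 ],
       [  0.        , 370.16560571, 196.88247192],
       [  0.        ,   0.        ,   1.        ]]), 'xyz': array([0.51705473, 0.65698384, 0.6379793 ]), 'attitude': array([-128.003883  ,    0.78953642, -178.01581848])}
{'camera_matrix': array([[344.68848162,   0.        , 257.24528735],
       [  0.        , 344.68848162, 193.28493675],
       [  0.        ,   0.        ,   1.        ]]), 'mount': array([[ 2.42535781e-04, -9.60359690e-01, -2.78763711e-01,
         7.12861604e-02],
       [ 9.99999909e-01,  3.30853987e-04, -2.69773542e-04,
         5.20433083e-04],
       [ 3.51309720e-04, -2.78763620e-01,  9.60359683e-01,
        -1.42605909e-01],
       [ 0.00000000e+00,  0.00000000e+00,  0.00000000e+00,
         1.00000000e+00]])}
```

View pics/top0.png

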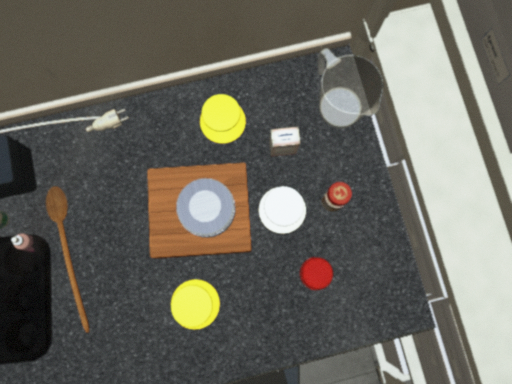

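View pics/side0.png

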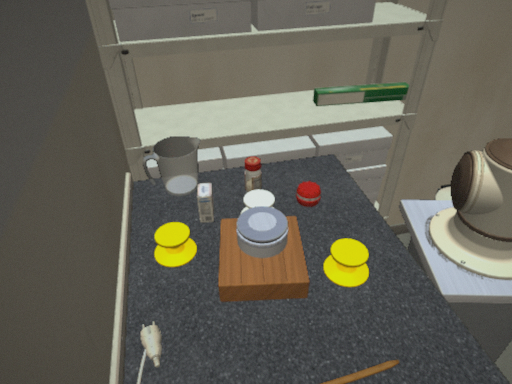

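Top view: tin at (206,207) on the block (199,210), white stand at (283,210), carton (285,137), spice jar (339,194), timer (317,273). There are three stand-shaped things: yellow at (222,118), yellow at (195,304) and white at (283,210). Only the white one, just off the block's -y edge, fits. I'll measure and confirm in an enlarged crop.

```bash
cat > m.py <<'E'
from h import *
def circ(mask):
    c=max(cv2.findContours(mask.astype(np.uint8),0,1)[0],key=cv2.contourArea); return cv2.fitEllipse(cv2.convexHull(c)),c
E
python3 - <<'E'
from m import *
z=np.load("pics/top.npz"); im,d,K,T=[z[k] for k in("im","d","K","T")]
W=cloud(d,K,T); hsv=cv2.cvtColor(im,cv2.COLOR_RGB2HSV)
def at(u,v): return W[v-2:v+3,u-2:u+3].reshape(-1,3).mean(0).round(4)
for n,p in dict(lid=(206,207),stand=(283,210),block=(160,180),jar=(340,193),carton=(285,133),timer=(317,272),y1=(222,110),y2=(200,300),table=(260,300)).items(): print(n,at(*p))
h=W[...,2]; v,u=np.mgrid[:384,:512]
near=lambda a,b,r:(u-a)**2+(v-b)**2<r*r
white=(hsv[...,1]<40)&(hsv[...,2]>150)&near(283,210,35)&(h>.045)
e,_=circ(white); print("stand",e,ray(*e[0],K,T,.059))
tin=near(206,207,40)&(hsv[...,1]<95)&(h>.07)
e,_=circ(tin); print("tin",e,ray(*e[0],K,T,.117))
for zz in (.1,.11,.115):
  m=near(206,207,40)&(h>zz); P=W[m]; print(zz,m.sum(),np.nanmin(P,0),np.nanmax(P,0))
bl=(hsv[...,0]<20)&(hsv[...,1]>90)&(h>.045)&(u>140)&(u<256)&(v>155)&(v<262)
e,c=circ(bl); r=cv2.minAreaRect(c); print("block",r); b=cv2.boxPoints(r); print([ray(*p,K,T,.06).round(4) for p in b])
# side view: stand & lid & jar heights
z=np.load("pics/side.npz"); im2,d2,K2,T2=[z[k] for k in("im","d","K","T")]
W2=cloud(d2,K2,T2)
for n,p in dict(lid=(262,222),stand=(258,199),block=(240,280)).items(): print("side",n,W2[p[1]-1:p[1]+2,p[0]-2:p[0]+3].reshape(-1,3).mean(0).round(4))
hs=cv2.cvtColor(im2,cv2.COLOR_RGB2HSV); vv,uu=np.mgrid[:384,:512]
for nm,bx in dict(jar=(240,152,268,190),carton=(195,180,215,225),timer=(294,180,324,208)).items():
  P=W2[bx[1]:bx[3],bx[0]:bx[2]].reshape(-1,3); P=P[P[:,2]>.02]; print(nm,np.nanpercentile(P,3,axis=0).round(3),np.nanpercentile(P,97,axis=0).round(3))
for nm,c in dict(jar=(339,194,22),carton=(285,137,22),timer=(317,273,24)).items():
  P=W[near(*c)&(h>.03)]; print(nm,np.nanpercentile(P,2,axis=0).round(3),np.nanpercentile(P,98,axis=0).round(3))
save("crop",np.hstack([cv2.resize(im[140:300,140:360],None,fx=2.2,fy=2.2,interpolation=2)[:350,:484],cv2.resize(im2[170:310,200:300],(280,350),interpolation=2)]))
E
```

```text
lid [nan nan nan]
stand [ 0.5273 -0.0781  0.0595]
block [0.585  0.1701 0.0607]
jar [ 0.555  -0.1843  0.1071]
carton [ 0.6791 -0.08    0.0862]
timer [nan nan nan]
y1 [0.7347 0.049  0.0598]
y2 [0.3494 0.0821 0.0601]
table [ 0.3475 -0.0348  0.0015]
stand ((283.7170104980469, 206.27276611328125), (39.22224807739258, 39.47349548339844), 129.70237731933594) [ 0.53495946 -0.0795686   0.059     ]
tin ((205.74594116210938, 207.5779266357422), (58.103816986083984, 59.17982482910156), 140.7610321044922) [0.5220687 0.0703953 0.117    ]
0.1 2628 [0.46986131 0.01767492 0.10008645] [0.57739599 0.12501395 0.12283855]
0.11 2576 [0.4707298  0.01767492 0.11018621] [0.57739599 0.12501395 0.12283855]
0.115 2396 [0.47079082 0.01919654 0.11500663] [0.57715892 0.12484569 0.12283855]
block ((197.90521240234375, 210.21273803710938), (89.22350311279297, 101.43668365478516), 86.26860046386719)
[array([0.6074, 0.2028, 0.06  ]), array([ 0.624 , -0.0017,  0.06  ]), array([ 0.444 , -0.0161,  0.06  ]), array([0.4288, 0.1822, 0.06  ])]
side lid [0.5278 0.0766 0.1173]
side stand [ 0.5406 -0.0739  0.0597]
side block [0.5692 0.1848 0.0605]
jar [ 0.535 -0.196  0.025] [ 0.579 -0.16   0.108]
carton [ 0.655 -0.107  0.023] [ 0.693 -0.05   0.087]
timer [ 0.379 -0.161  0.022] [ 0.435 -0.116  0.054]
jar [ 0.533 -0.204  0.035] [ 0.574 -0.162  0.11 ]
carton [ 0.652 -0.108  0.036] [ 0.688 -0.052  0.089]
timer [ 0.374 -0.177  0.034] [ 0.431 -0.118  0.056]
```

View pics/crop.png

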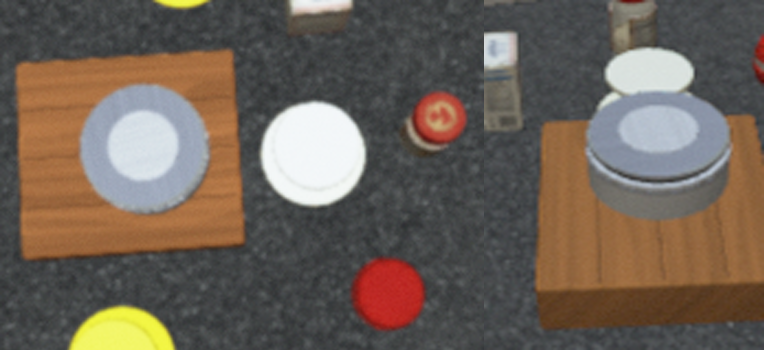

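The crop shows the tin at (145,147), the white stand at (315,150) with its plate inside the wider foot, and the two yellow ones outside. The white stand is the target. Heights from both views agree: plate 59.5 mm and block 60.5 mm. The lid top reads 117 mm in the side view.

Estimates are tin (0.522, 0.070), stand (0.535, -0.080), push about 151 mm. I'll push with a half-open two-finger cradle, tips leading.

```bash
cat >> h.py <<'E'
def plan(p,yaw,tilt=0):
    """rows: shift/rotvec in current tool axes to reach p with yaw; tilt deg = tips lead along -tool x"""
    o=telemetry.get_obs(); A=R.from_euler("xyz",o["tcp_rot"],degrees=True)
    B=R.from_euler("xyz",[180,0,yaw],degrees=True)*R.from_euler("y",-tilt,degrees=True)
    print("tool z",B.as_matrix()[:,2].round(3),"shift",A.inv().apply(np.array(p)-o["ee_pos"]).round(4),"rot",(A.inv()*B).as_rotvec().round(4))
E
python3 -c "
from h import *
plan([.513,.173,.18],94.95,8)"
```

```text
tool z [ 0.012 -0.139 -0.99 ] shift [-0.4555 -0.2571  0.0509] rot [ 0.0854 -0.1206  1.2366]
```

```bash
python3 -m inch '[[-0.4555,-0.2571,0.05,0.0854,-0.1206,1.2366,0.4],[-0.4555,-0.2571,0.05,0.0854,-0.1206,1.2366,0.4],[-0.4555,-0.2571,0.05,0.0854,-0.1206,1.2366,0.4],[-0.4555,-0.2571,0.05,0.0854,-0.1206,1.2366,0.4],[-0.4555,-0.2571,0.05,0.0854,-0.1206,1.2366,0.4],[-0.4555,-0.2571,0.05,0.0854,-0.1206,1.2366,0.4],[-0.4555,-0.2571,0.05,0.0854,-0.1206,1.2366,0.4],[-0.4555,-0.2571,0.05,0.0854,-0.1206,1.2366,0.4],[-0.4555,-0.2571,0.05,0.0854,-0.1206,1.2366,0.4],[-0.4555,-0.2571,0.05,0.0854,-0.1206,1.2366,0.4],[-0.4555,-0.2571,0.05,0.0854,-0.1206,1.2366,0.4],[-0.4555,-0.2571,0.05,0.0854,-0.1206,1.2366,0.4]]'
python3 -c "
from h import *
plan([.513,.173,.18],94.95,8)"
```

```text
time: 1.1
ee_pos: [0.4958, 0.1889, 0.1831]
tcp_rot: [-180.0, 8.0, 94.9]
wrist_force: [1.1, 0.8, -0.1]
opening: 0.0514
tool z [ 0.012 -0.139 -0.99 ] shift [-0.0168  0.0157  0.0055] rot [-0.0003 -0.0008 -0.0007]
```

```bash
python3 -m inch '[[-0.017,0.016,0.0055,0,0,0,0.4],[-0.017,0.016,0.0055,0,0,0,0.4],[-0.017,0.016,0.0055,0,0,0,0.4]]'
cat >> m.py <<'E'
def look(tag,name,tz=None):
    im,d,K,T=cam(name); W=cloud(d,K,T); save(tag,im); np.savez("pics/"+tag,im=im,d=d,K=K,T=T); hsv=cv2.cvtColor(im,cv2.COLOR_RGB2HSV); return im,hsv,W,K,T
E
python3 - <<'E'
from m import *
im,hsv,W,K,T=look("w1","wrist"); h=W[...,2]
plan([.513,.173,.075],94.95,8)
g=(hsv[...,1]<100)&(abs(W[...,0]-.522)<.075)&(abs(W[...,1]-.07)<.075)&(h>.1)&(h<.13)
e,_=circ(g); print("tin",e,ray(*e[0],K,T,.118),np.nanmedian(h[g]),np.nanmin(W[g],0),np.nanmax(W[g],0))
s=(hsv[...,1]<40)&(hsv[...,2]>130)&(abs(W[...,0]-.535)<.06)&(abs(W[...,1]+.08)<.06)&(h>.05)&(h<.07)
e,_=circ(s); print("stand",e,ray(*e[0],K,T,.059),np.nanmedian(h[s]),np.nanmin(W[s],0),np.nanmax(W[s],0))
E
```

```text
time: 1.35
ee_pos: [0.5124, 0.1734, 0.1798]
tcp_rot: [-179.9, 8.0, 94.8]
wrist_force: [-0.4, 0.8, -0.0]
opening: 0.0513
tool z [ 0.012 -0.139 -0.99 ] shift [0.0132 0.001  0.1044] rot [-0.0008 -0.001  -0.0011]
tin ((266.2134704589844, 306.34832763671875), (117.57709503173828, 151.42030334472656), 88.32006072998047) [0.52572315 0.08879593 0.118     ] 0.11680340071746469 [0.47238901 0.0340464  0.10001218] [0.57733111 0.12794332 0.11935026]Traceback (most recent call last):
  File "<stdin>", line 7, in <module>
  File "m.py", line 3, in circ
    c=max(cv2.findContours(mask.astype(np.uint8),0,1)[0],key=cv2.contourArea); return cv2.fitEllipse(cv2.convexHull(c)),c
ValueError: max() iterable argument is empty
```

View pics/w1.png

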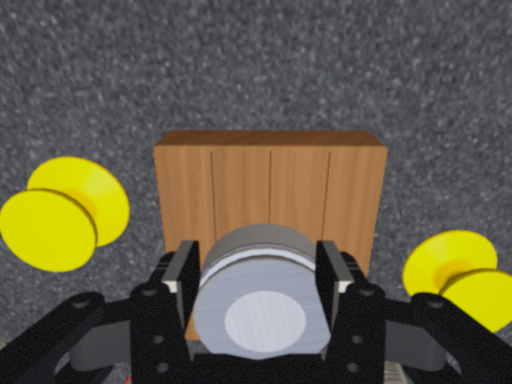

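The picture shows the tin at (265,318), lying slightly right of the midline between the two fingers, about 1 to 2 mm in x. The yellow stands are at (60,220) and (470,275), well clear. I'll descend behind the tin.

```bash
python3 -m inch '[[0.004,0.001,0.03,0,0,0,0.4],[0.008,0.002,0.06,0,0,0,0.4],[0.012,0.002,0.09,0,0,0,0.4],[0.014,0.002,0.109,0,0,0,0.4],[0.014,0.002,0.109,0,0,0,0.4],[0.014,0.002,0.109,0,0,0,0.4]]'
python3 - <<'E'
from m import *
s=np.array([.535,-.0796]);t=np.array([.523,.0705]);u=(s-t)/np.linalg.norm(s-t)
yaw=np.degrees(np.arctan2(-u[1],-u[0])); print(yaw)
for k in (.065,): plan([*(t-k*u),.071],yaw,8)
for k in (.06,): plan([*(s-k*u),.071],yaw,8)
E
```

```text
time: 1.9
ee_pos: [0.5132, 0.1743, 0.0707]
tcp_rot: [-179.9, 8.0, 95.0]
wrist_force: [0.7, 0.8, 0.5]
opening: 0.0509
94.5708869276112
tool z [ 0.011 -0.139 -0.99 ] shift [-0.0389  0.0011  0.0051] rot [ 0.0002 -0.0007  0.0082]
tool z [ 0.011 -0.139 -0.99 ] shift [-1.93e-01 -1.00e-04  2.67e-02] rot [ 0.0002 -0.0007  0.0082]
```

```bash
python3 -m inch '[[-0.012,0,0.0017,0,0,0.008,0.4],[-0.024,0,0.0034,0,0,0.008,0.4],[-0.03,0,0.0042,0,0,0.008,0.4],[-0.034,0,0.0047,0,0,0.008,0.4],[-0.038,0,0.0053,0,0,0.008,0.4],[-0.041,0,0.0057,0,0,0.008,0.4],[-0.044,0,0.0061,0,0,0.008,0.4],[-0.047,0,0.0065,0,0,0.008,0.4],[-0.05,0,0.007,0,0,0.008,0.4],[-0.053,0,0.0074,0,0,0.008,0.4],[-0.056,0,0.0078,0,0,0.008,0.4],[-0.059,0,0.0082,0,0,0.008,0.4]]'
python3 - <<'E'
from m import *
im,hsv,W,K,T=look("t2","top"); h=W[...,2]
plan([.5302,-.0198,.071],94.6,8)
g=(abs(W[...,0]-.525)<.075)&(h>.1)&(h<.124)&(W[...,1]<.09)&(W[...,1]>-.02)
print(np.nanmin(W[g],0),np.nanmax(W[g],0))
save("t2c",cv2.resize(im[120:300,130:370],None,fx=3,fy=3))
E
```

```text
time: 2.9
ee_pos: [0.5195, 0.1141, 0.0709]
tcp_rot: [179.9, 7.9, 94.5]
wrist_force: [-0.1, 3.6, 1.5]
opening: 0.051
tool z [ 0.011 -0.139 -0.99 ] shift [-0.1326  0.0003  0.0183] rot [ 0.0012 -0.0009 -0.0021]
[0.46908981 0.00237327 0.10010608] [0.57788992 0.08995934 0.12383267]
```

View pics/t2c.png

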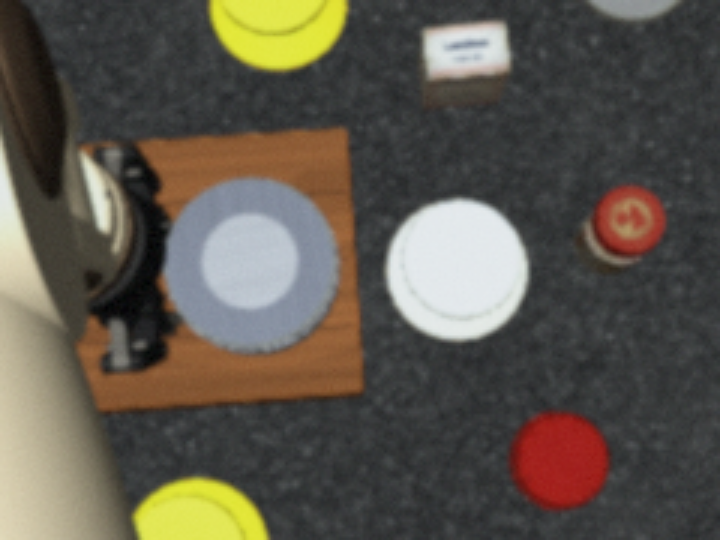

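The crop shows the tin at (250,262), seated in the finger cradle, and the stand's plate centred at about (466,259). Its right side extends a little beyond my first mask, so I'll refine the stand centre.

```bash
python3 - <<'E'
from m import *
z=np.load("pics/t2.npz"); im,d,K,T=[z[k] for k in("im","d","K","T")]
hsv=cv2.cvtColor(im,cv2.COLOR_RGB2HSV); v,u=np.mgrid[:384,:512]
w=((hsv[...,1]<60)&(hsv[...,2]>120)&((u-283)**2+(v-208)**2<35**2)).astype(np.uint8)
c=max(cv2.findContours(w,0,1)[0],key=cv2.contourArea)[:,0].astype(float)
from scipy.optimize import least_squares
def fit(P,r,zz):
    X=np.array([ray(*p,K,T,zz)[:2] for p in P]); 
    f=least_squares(lambda q:np.hypot(*(X-q[:2]).T)-q[2],[.535,-.08,r]); return f.x.round(4)
# contour rightmost/top arc belongs to plate, left/bottom arc to foot
a=np.degrees(np.arctan2(c[:,1]-208,c[:,0]-283))
print("bbox",c.min(0),c.max(0))
print("plate",fit(c[(a>-110)&(a<10)],.04,.059)); print("foot",fit(c[(a>85)|(a<-170)],.05,.004))
B=hsv[...,2].astype(float); print(im[206,255:270].tolist()); print(im[222:240,284].tolist())
lid=((hsv[...,0]>100)&(hsv[...,0]<130)|(hsv[...,1]<70)&(hsv[...,2]>140))&((u-213)**2+(v-208)**2<32**2)
c=max(cv2.findContours(lid.astype(np.uint8),0,1)[0],key=cv2.contourArea)[:,0].astype(float)
a=np.degrees(np.arctan2(c[:,1]-208,c[:,0]-213)); print("lid",fit(c[abs(a)<120],.0545,.118))
E
```

```text
bbox [258. 186.] [305. 233.]
plate [ 0.5308 -0.0771  0.0453]
foot [ 0.5352 -0.078   0.0486]
[[51, 53, 54], [47, 49, 50], [53, 55, 57], [94, 96, 92], [164, 171, 169], [215, 226, 224], [227, 231, 232], [227, 232, 232], [219, 227, 226], [217, 224, 225], [225, 231, 233], [226, 232, 235], [227, 233, 235], [225, 230, 234], [226, 231, 235]]
[[227, 232, 236], [226, 231, 234], [221, 229, 230], [207, 215, 214], [202, 210, 204], [221, 228, 226], [226, 231, 229], [227, 232, 231], [227, 232, 230], [224, 229, 227], [198, 203, 201], [135, 137, 128], [66, 65, 61], [49, 50, 50], [51, 50, 52], [55, 58, 59], [52, 55, 58], [47, 50, 52]]
lid [   40.2502 -1487.7146  1488.2799]
```

```bash
python3 -m inch '[[-0.004,0,0.0005,0,0,0,0.4],[-0.008,0,0.0011,0,0,0,0.4],[-0.012,0,0.0017,0,0,0,0.4],[-0.016,0,0.0022,0,0,0,0.4],[-0.02,0,0.0028,0,0,0,0.4],[-0.024,0,0.0033,0,0,0,0.4],[-0.028,0,0.0039,0,0,0,0.4],[-0.032,0,0.0044,0,0,0,0.4],[-0.036,0,0.005,0,0,0,0.4],[-0.04,0,0.0055,0,0,0,0.4],[-0.044,0,0.0061,0,0,0,0.4],[-0.048,0,0.0066,0,0,0,0.4]]' && python3 -c "
from h import *
plan([.531,-.021,.071],94.6,8)"
```

```text
time: 3.95
ee_pos: [0.5232, 0.0655, 0.0708]
tcp_rot: [179.9, 7.9, 94.5]
wrist_force: [-0.5, 4.3, 1.6]
opening: 0.0514
tool z [ 0.011 -0.139 -0.99 ] shift [-0.086   0.001   0.0118] rot [ 0.0011 -0.0011 -0.0021]
```

```bash
python3 -m inch '[[-0.004,0,0.0005,0,0,0,0.4],[-0.008,0,0.0011,0,0,0,0.4],[-0.012,0,0.0017,0,0,0,0.4],[-0.016,0,0.0022,0,0,0,0.4],[-0.02,0,0.0028,0,0,0,0.4],[-0.024,0,0.0033,0,0,0,0.4],[-0.028,0,0.0039,0,0,0,0.4],[-0.032,0,0.0044,0,0,0,0.4],[-0.036,0,0.005,0,0,0,0.4],[-0.04,0,0.0055,0,0,0,0.4],[-0.044,0,0.0061,0,0,0,0.4],[-0.048,0,0.0066,0,0,0,0.4]]' && python3 - <<'E'
from m import *
plan([.531,-.021,.071],94.6,8)
im,hsv,W,K,T=look("t3","top"); im2,_,W2,_,_=look("s3","side")
save("b3",np.hstack([cv2.resize(im[130:290,180:340],(400,400)),cv2.resize(im2[170:310,190:330],(400,400))]))
h=W[...,2]; g=(abs(W[...,0]-.53)<.08)&(h>.1)&(h<.124)&(W[...,1]<.04)&(W[...,1]>-.13)
print(np.nanmin(W[g],0),np.nanmax(W[g],0))
g=(abs(W2[...,0]-.53)<.05)&(W2[...,2]>.1)&(W2[...,2]<.128)&(W2[...,1]<.02)&(W2[...,1]>-.11); P=W2[g]
print("lid plane side",g.sum(),np.linalg.lstsq(np.c_[P[:,:2]-[.532,-.05],np.ones(len(P))],P[:,2],rcond=None)[0])
E
```

```text
time: 4.95
ee_pos: [0.527, 0.0171, 0.0708]
tcp_rot: [179.9, 7.9, 94.5]
wrist_force: [-0.6, 3.8, 1.5]
opening: 0.0514
tool z [ 0.011 -0.139 -0.99 ] shift [-0.038   0.001   0.0051] rot [ 0.001  -0.001  -0.0021]
[ 0.47678427 -0.09403442  0.10003675] [0.58483911 0.01157528 0.12365506]
lid plane side 241 [ 0.02951521 -0.08385231  0.11587748]
```

View pics/b3.png

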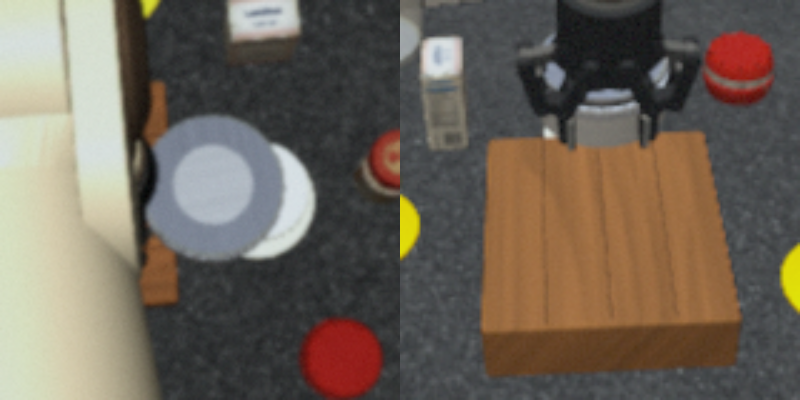

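The tin bridges from the block to the plate. In the crop it is at (212,187), with the plate showing to its right at (285,200) and all neighbours in place. I'll continue 30 mm, then check.

```bash
python3 -m inch '[[-0.003,0,0.0004,0,0,0,0.4],[-0.006,0.0002,0.0008,0,0,0,0.4],[-0.009,0.0004,0.0012,0,0,0,0.4],[-0.012,0.0006,0.0016,0,0,0,0.4],[-0.015,0.0008,0.002,0,0,0,0.4],[-0.018,0.001,0.0025,0,0,0,0.4],[-0.021,0.0012,0.0029,0,0,0,0.4],[-0.024,0.0013,0.0033,0,0,0,0.4],[-0.027,0.0014,0.0037,0,0,0,0.4],[-0.03,0.0015,0.0041,0,0,0,0.4],[-0.032,0.0015,0.0044,0,0,0,0.4]]' && cat >> m.py <<'E'
def lidpos(tag):
    im,hsv,W,K,T=look(tag,"top"); H=W[...,2]
    reg=(abs(W[...,0]-.535)<.04)&(abs(W[...,1]+.08)<.06)
    g=(hsv[...,2]>145)&(hsv[...,1]<70)&(H>.1)&(H<.126)
    v,u=np.mgrid[:384,:512]
    disc=(im.astype(int)[...,0]>165)&(abs(u-283)<32)&(abs(v-206)<32)
    e,_=circ(disc); print("pale disc",np.round(e[0],1),np.round(e[1],1),ray(*e[0],K,T,.117).round(4))
    g=(abs(W[...,0]-.535)<.08)&(H>.1)&(H<.124)&(W[...,1]<.04)&(W[...,1]>-.145)
    print("extent",np.nanmin(W[g],0).round(4),np.nanmax(W[g],0).round(4)); return im
E
python3 - <<'E'
from m import *
plan([.531,-.021,.071],94.6,8)
im=lidpos("t4"); save("t4c",cv2.resize(im[150:260,210:340],None,fx=4,fy=4))
E
```

```text
time: 5.97
ee_pos: [0.5311, -0.0149, 0.071]
tcp_rot: [179.9, 7.9, 94.5]
wrist_force: [0.5, 2.3, -0.7]
opening: 0.051
tool z [ 0.011 -0.139 -0.99 ] shift [-0.006  -0.0006  0.0008] rot [ 0.0012 -0.001  -0.0023]
pale disc [281.7 201.8] [30.  30.2] [ 0.535  -0.0722  0.117 ]
extent [ 0.481  -0.1262  0.1003] [ 0.5878 -0.0349  0.1224]
```

View pics/t4c.png

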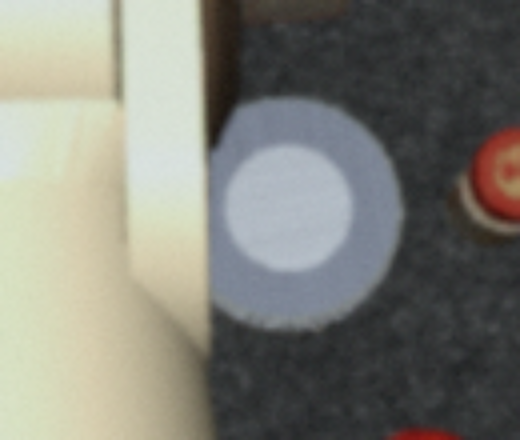

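Crop: the pale lid disc at (289,208), i.e. (0.535, -0.072), so 8 mm remain.

```bash
python3 -m inch '[[-0.0015,0,0.0002,0,0,0,0.4],[-0.003,0,0.0004,0,0,0,0.4],[-0.0045,0,0.0006,0,0,0,0.4],[-0.006,0,0.0008,0,0,0,0.4],[-0.007,0,0.001,0,0,0,0.4],[-0.008,0,0.0011,0,0,0,0.4],[-0.008,0,0.0011,0,0,0,0.4],[-0.004,0,0.0006,0,0,0,0.4],[0.004,0,-0.0006,0,0,0,0.4],[0.016,0,-0.0022,0,0,0,0.4],[0.028,0,-0.0039,0,0,0,0.4],[0.04,0,-0.0056,0,0,0,0.4]]' && python3 - <<'E'
from m import *
lidpos("t5"); plan([.535,.06,.23],94.6,0)
E
```

```text
time: 7.02
ee_pos: [0.5278, 0.0273, 0.0711]
tcp_rot: [179.9, 7.9, 94.5]
wrist_force: [0.1, 0.0, -1.3]
opening: 0.0514
pale disc [285.8 201.4] [29.5 30.1] [ 0.5358 -0.0799  0.117 ]
extent [ 0.4726 -0.1337  0.1001] [0.5896 0.0239 0.1239]
tool z [ 0.  0. -1.] shift [ 0.0083  0.0101 -0.1616] rot [ 0.0016  0.1377 -0.0005]
```

```bash
python3 -m inch '[[0.008,0.002,-0.03,0,0,0,0.4],[0.008,0.004,-0.06,0,0.03,0,0.6],[0.008,0.006,-0.095,0,0.06,0,0.8],[0.008,0.01,-0.13,0,0.1,0,1],[0.008,0.01,-0.16,0.0016,0.138,0,1],[0.008,0.01,-0.1616,0.0016,0.138,0,1],[0.008,0.01,-0.1616,0.0016,0.138,0,1],[0.008,0.01,-0.1616,0.0016,0.138,0,1]]' && python3 - <<'E'
from m import *
from scipy.spatial.transform import Rotation
im,hsv,W,K,T=look("w6","wrist"); im2,_,W2,_,_=look("s6","side"); 
for n,w in (("wrist",W),("side",W2)):
    g=(np.hypot(w[...,0]-.5358,w[...,1]+.08)<.045)&(w[...,2]>.1)&(w[...,2]<.126); P=w[g]
    print(n,g.sum(),np.median(P[:,2]) if len(P) else 0,np.linalg.lstsq(np.c_[P[:,:2]-[.5358,-.08],np.ones(len(P))],P[:,2],rcond=None)[0].round(4) if len(P)>9 else '')
lidpos("t6"); plan([.5358,-.0805,.135],94.6,0)
for n,bx in dict(timer=(.37,.44,-.19,-.1,.045),jar=(.52,.59,-.22,-.14,.09),carton=(.64,.7,-.12,-.04,.075)).items():
    z=np.load("pics/top.npz"); W0=cloud(z["d"],z["K"],z["T"]); z=np.load("pics/t6.npz"); W1=cloud(z["d"],z["K"],z["T"])
    print(n,[w[(w[...,0]>bx[0])&(w[...,0]<bx[1])&(w[...,1]>bx[2])&(w[...,1]<bx[3])&(w[...,2]>bx[4])].mean(0).round(4) for w in (W0,W1)])
save("b6",np.hstack([cv2.resize(im,(400,300)),cv2.resize(im2[160:265,190:330],(400,300))]))
E
```

```text
time: 7.73
ee_pos: [0.5352, 0.0571, 0.2294]
tcp_rot: [-180.0, 0.1, 94.5]
wrist_force: [1.1, -1.3, -0.9]
opening: -0.0002
wrist 336 0.11617653337301392 [-0.0202  0.0018  0.1164]
side 565 0.1163940016210484 [ 0.0019 -0.0012  0.1164]Traceback (most recent call last):
  File "<stdin>", line 7, in <module>
  File "m.py", line 12, in lidpos
    e,_=circ(disc); print("pale disc",np.round(e[0],1),np.round(e[1],1),ray(*e[0],K,T,.117).round(4))
        ~~~~^^^^^^
  File "m.py", line 3, in circ
    c=max(cv2.findContours(mask.astype(np.uint8),0,1)[0],key=cv2.contourArea); return cv2.fitEllipse(cv2.convexHull(c)),c
ValueError: max() iterable argument is empty
```

```bash
python3 - <<'E'
from m import *
z=np.load("pics/top.npz"); im,K,T=z["im"],z["K"],z["T"]; v,u=np.mgrid[:384,:512]
e,_=circ((im.astype(int)[...,0]>165)&(np.hypot(u-206,v-207)<32)); print("pale disc start",ray(*e[0],K,T,.117),e[1])
z=np.load("pics/s6.npz"); im2,K2,T2=z["im"],z["K"],z["T"]
W2=cloud(z["d"],K2,T2); g=(W2[...,2]>.1135)&(W2[...,2]<.122)&(np.hypot(W2[...,0]-.5358,W2[...,1]+.08)<.075)
print(np.nanmin(W2[g],0),np.nanmax(W2[g],0))
e,_=circ(g); print("side lid",e,ray(*e[0],K2,T2,.1165))
plan([.5358,-.0805,.135],94.6,0)
save("b6",np.hstack([cv2.resize(np.load("pics/w6.npz")["im"],(400,300)),cv2.resize(im2[150:255,200:340],(400,300))]))
E
```

```text
pale disc start [0.52529957 0.07266575 0.117     ] (33.409149169921875, 33.965721130371094)
[ 0.48435219 -0.12714896  0.1135625 ] [ 0.59125003 -0.02653161  0.11979999]
side lid ((259.03021240234375, 180.76492309570312), (25.743192672729492, 43.711666107177734), 89.59178924560547) [ 0.53762722 -0.07337896  0.1165    ]
tool z [ 0.  0. -1.] shift [-0.137  -0.0094  0.0936] rot [-0.0025  0.0009 -0.0015]
```

View pics/b6.png

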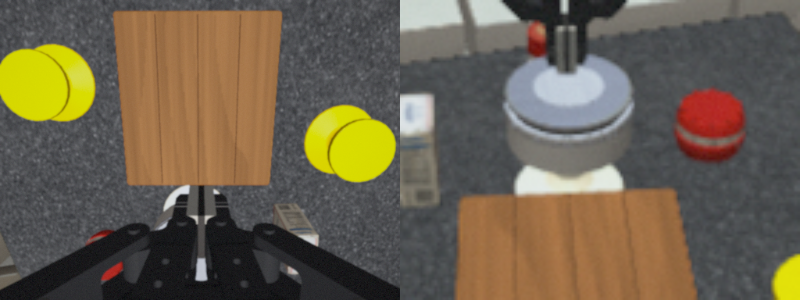

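The side crop shows the tin level on the stand at (568,110), with a visible gap to the block. The stand's foot peeks out below it at (568,180). The pale lid disc may not be concentric with the lid, so I'll pull the arm aside and measure the rim itself.

```bash
python3 -m inch '[[0.04,-0.015,0,0,0,0,1],[0.08,-0.03,0,0,0,0,1],[0.12,-0.045,0,0,0,0,1],[0.16,-0.06,0,0,0,0,1],[0.2,-0.08,0,0,0,0,1],[0.2,-0.1,0,0,0,0,1],[0.2,-0.1,0,0,0,0,1],[0.2,-0.1,0,0,0,0,1]]' && python3 - <<'E'
from m import *
from scipy.optimize import least_squares
a0=np.load("pics/top.npz"); v,u=np.mgrid[:384,:512]
b=look("t7","top"); s=look("s7","side")
def fitc(P,K,T,zz,r):
    X=np.array([ray(*p,K,T,zz)[:2] for p in P]); f=least_squares(lambda q:np.hypot(*(X-q[:2]).T)-r,X.mean(0),loss="soft_l1",f_scale=.001); return f.x.round(4),np.sqrt(np.mean(f.fun**2)).round(4)
K,T=b[3],b[4]
# edge of lid vs dark table: brightness gray radial half-crossing
def radial(im,c,rlo,rhi,angs,thr):
    g=cv2.GaussianBlur(cv2.cvtColor(im,cv2.COLOR_RGB2GRAY),(0,0),.7).astype(np.float32); out=[]
    for a in np.radians(angs):
        rr=np.arange(rlo,rhi,.1); x=c[0]+rr*np.cos(a); y=c[1]+rr*np.sin(a)
        p=cv2.remap(g,x[None].astype(np.float32),y[None].astype(np.float32),1)[0]
        i=np.where(p<thr)[0]
        if len(i) and i[0]>0: out.append((x[i[0]],y[i[0]]))
    return np.array(out)
P=radial(b[0],(286,202),22,38,range(-170,60,6),100); print("lid now",len(P),fitc(P,K,T,.1165,.0545))
im0=a0["im"]
P=radial(im0,(284.5,206),15,28,range(-85,-5,4),130); print("plate0",len(P),fitc(P,K,T,.059,.04))
P=radial(im0,(283,210),20,30,range(90,190,4),130); print("foot0",len(P),fitc(P,K,T,.003,.05))
P=radial(s[0],(258,180),0,1,[0],0) if 0 else None
save("b7",np.hstack([cv2.resize(b[0][150:255,220:360],(400,300)),cv2.resize(s[0][150:255,200:340],(400,300))]))
for n,bx in dict(timer=(.37,.44,-.19,-.1,.045),jar=(.52,.59,-.22,-.14,.09),carton=(.64,.7,-.12,-.04,.075)).items():
    W0=cloud(a0["d"],a0["K"],a0["T"])
    print(n,[w[(w[...,0]>bx[0])&(w[...,0]<bx[1])&(w[...,1]>bx[2])&(w[...,1]<bx[3])&(w[...,2]>bx[4])].mean(0).round(4) for w in (W0,b[2])])
plan([.5358,-.0805,.2],94.6,0)
E
```

```text
time: 8.55
ee_pos: [0.4188, 0.2488, 0.2293]
tcp_rot: [-180.0, 0.1, 94.6]
wrist_force: [0.7, -0.6, -0.6]
opening: -0.0001
lid now 39 (array([ 0.5361, -0.0803]), np.float64(0.0011))
plate0 20 (array([ 0.5365, -0.0813]), np.float64(0.0006))
foot0 25 (array([ 0.5353, -0.0778]), np.float64(0.0002))
timer [array([ 0.4028, -0.148 ,  0.0504]), array([ 0.4027, -0.1478,  0.0507])]
jar [array([ 0.5536, -0.1832,  0.1059]), array([ 0.5537, -0.1831,  0.1059])]
carton [array([ 0.6704, -0.0804,  0.0851]), array([ 0.6704, -0.0803,  0.0852])]
tool z [ 0.  0. -1.] shift [-0.3365  0.0896  0.0297] rot [-0.0004  0.001  -0.002 ]
```

View pics/b7.png

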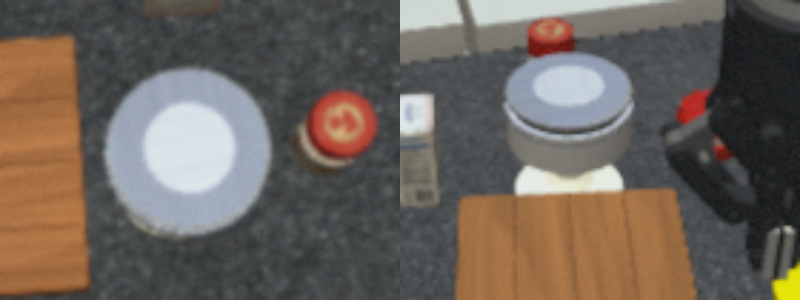

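The tin stands level, its lid centre at (0.536, -0.080) against plate fits of (0.5365, -0.081) and (0.535, -0.078). The lid is still up (top at 116.4 mm), the neighbours have not moved, and the block is clear: tin at (188,150), block edge at (80,150). Next is pressing the lid.

```bash
python3 -m inch '[[-0.037,0.01,0,0,0,0,1],[-0.074,0.02,0,0,0,0,1],[-0.11,0.03,0,0,0,0,1],[-0.15,0.04,0,0,0,0,1],[-0.19,0.05,0,0,0,0,1],[-0.23,0.06,0.005,0,0,0,1],[-0.265,0.07,0.01,0,0,0,1],[-0.3,0.08,0.02,0,0,0,1],[-0.325,0.087,0.028,0,0,0,1],[-0.3365,0.09,0.03,0,0,0,1],[-0.3365,0.09,0.03,0,0,0,1],[-0.3365,0.09,0.03,0,0,0,1]]' && python3 -c "
from h import *
plan([.536,-.080,.13],94.6,0)"
```

```text
time: 9.65
ee_pos: [0.5358, -0.0809, 0.1997]
tcp_rot: [-179.9, 0.0, 94.4]
wrist_force: [0.6, 0.1, 0.7]
opening: -0.0003
tool z [ 0.  0. -1.] shift [0.0009 0.0003 0.0697] rot [-0.0011  0.     -0.0043]
```

```bash
python3 -m inch '[[0.001,0,0.02,0,0,0,1],[0.001,0,0.04,0,0,0,1],[0.001,0,0.055,0,0,0,1],[0.001,0,0.065,0,0,0,1],[0.001,0,0.072,0,0,0,1],[0.001,0,0.076,0,0,0,1],[0.001,0,0.079,0,0,0,1],[0.001,0,0.081,0,0,0,1],[0.001,0,0.082,0,0,0,1],[0.001,0,0.083,0,0,0,1],[0.001,0,0.084,0,0,0,1],[0.001,0,0.085,0,0,0,1]]'
```

```text
time: 10.65
ee_pos: [0.5361, -0.0793, 0.1155]
tcp_rot: [180.0, 0.0, 94.5]
wrist_force: [-1.2, 0.7, 6.6]
opening: 0.0001
```

```bash
python3 -m inch '[[0,0,0.0006,0,0,0,1],[0,0,0.0012,0,0,0,1],[0,0,0.0018,0,0,0,1],[0,0,0.0024,0,0,0,1],[0,0,0.003,0,0,0,1],[0,0,0.0036,0,0,0,1],[0,0,0.0042,0,0,0,1],[0,0,0.0048,0,0,0,1],[0,0,0.0054,0,0,0,1],[0,0,0.006,0,0,0,1]]'
```

```text
time: 11.48
ee_pos: [0.5362, -0.0793, 0.1101]
tcp_rot: [179.9, 0.0, 94.5]
wrist_force: [-1.8, 1.2, 6.6]
opening: -0.0001
```

```bash
python3 -m inch '[[0,0,0.0004,0,0,0,1],[0,0,0.0008,0,0,0,1],[0,0,0.0012,0,0,0,1],[0,0,0.0012,0,0,0,1]]'
```

```text
time: 11.82
ee_pos: [0.5362, -0.0793, 0.109]
tcp_rot: [179.9, 0.0, 94.5]
wrist_force: [-3.1, 0.1, 6.8]
opening: -0.0001
```

```bash
python3 -m inch '[[0,0,0.0003,0,0,0,1],[0,0,0.0006,0,0,0,1],[0,0,0.0006,0,0,0,1]]'; python3 -m inch '[[0,0,0.0002,0,0,0,1],[0,0,0.0004,0,0,0,1],[0,0,0.0004,0,0,0,1]]'
```

```text
time: 12.07
ee_pos: [0.5362, -0.0793, 0.109]
tcp_rot: [179.9, 0.1, 94.5]
wrist_force: [-4.0, 0.8, 12.0]
opening: 0.0001
time: 12.32
ee_pos: [0.5362, -0.0793, 0.109]
tcp_rot: [179.9, 0.1, 94.5]
wrist_force: [-5.7, 1.0, 13.4]
opening: -0.0003
```

The lid stopped at exactly 109 mm (59 + 50) while the force doubled, so it is home. I'll retreat straight up.

```bash
python3 -m inch '[[0,0,-0.0015,0,0,0,1],[0,0,-0.005,0,0,0,1],[0,0,-0.03,0,0,0,1],[0,0,-0.07,0,0,0,1],[0,0,-0.11,0,0,0,1],[0.04,-0.01,-0.12,0,0,0,1],[0.08,-0.02,-0.12,0,0,0,1],[0.12,-0.03,-0.12,0,0,0,1],[0.16,-0.04,-0.12,0,0,0,1],[0.2,-0.05,-0.12,0,0,0,1],[0.24,-0.06,-0.12,0,0,0,1],[0.28,-0.08,-0.12,0,0,0,1]]' && python3 -m inch '[[0.04,-0.015,0,0,0,0,1],[0.05,-0.02,0,0,0,0,1],[0.05,-0.02,0,0,0,0,1]]' && python3 - <<'E'
from m import *
b=look("t8","top"); s=look("s8","side")
w=s[2]; g=(np.hypot(w[...,0]-.536,w[...,1]+.08)<.045)&(w[...,2]>.1)&(w[...,2]<.126); P=w[g]
print("lid plane",g.sum(),np.linalg.lstsq(np.c_[P[:,:2]-[.536,-.08],np.ones(len(P))],P[:,2],rcond=None)[0].round(4))
for t,zz in (("t7",.1165),("t8",.109)):
    z=np.load(f"pics/{t}.npz"); v,u=np.mgrid[:384,:512]
    e,_=circ((z["im"].astype(int)[...,0]>165)&(np.hypot(u-286,v-202)<32)); print(t,ray(*e[0],z["K"],z["T"],zz).round(4))
for n,bx in dict(timer=(.37,.44,-.19,-.1,.045),jar=(.52,.59,-.22,-.14,.09),carton=(.64,.7,-.12,-.04,.075)).items():
    w=b[2]; print(n,w[(w[...,0]>bx[0])&(w[...,0]<bx[1])&(w[...,1]>bx[2])&(w[...,1]<bx[3])&(w[...,2]>bx[4])].mean(0).round(4))
save("b8",np.hstack([cv2.resize(b[0][150:255,220:360],(400,300)),cv2.resize(s[0][150:255,200:340],(400,300))]))
E
```

```text
time: 13.32
ee_pos: [0.4354, 0.193, 0.2265]
tcp_rot: [180.0, 0.0, 94.5]
wrist_force: [0.6, 0.5, -0.0]
opening: 0.0001
time: 13.57
ee_pos: [0.4104, 0.2419, 0.2267]
tcp_rot: [-180.0, 0.0, 94.7]
wrist_force: [0.3, -0.4, 0.1]
opening: -0.0001
lid plane 616 [ 0.002  -0.0027  0.1096]
t7 [ 0.5355 -0.0799  0.1165]
t8 [ 0.5346 -0.0802  0.109 ]
timer [ 0.4026 -0.1478  0.0506]
jar [ 0.5536 -0.1831  0.106 ]
carton [ 0.6704 -0.0805  0.0852]
```

View pics/b8.png

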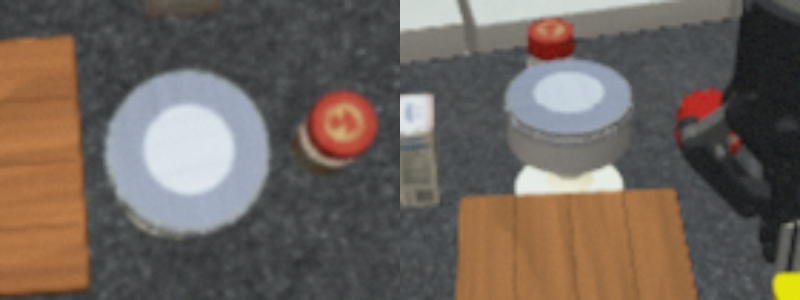

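The tin at (188,150) stands level on the stand, clear of the block, with the lid down flush at 109.6 mm in the side view. The neighbours are unchanged. I'll hand it in.

```bash
python3 -c "
from workcell import order; print(order.job_done())"
```

```text
the job is handed in; nothing more can be done
None
```

I pushed the tin off the block onto the white stand with a half-open two-finger cradle, then pressed the lid home. The job was handed in at about 13.7 s of the 48 s allowed; no verdict is reported.

- **Before pressing:** the tin stood level (about 0.1° from the side view) with the lid still up, its top at 116.4 mm. The wrist-view fit read about 1.2° instead, but on a partly hidden view, and I discounted it.
- **Centring:** the lid rim centre was at (0.536, -0.080). The stand centre was (0.5365, -0.081) from its plate and (0.535, -0.078) from its foot. These two disagree by about 3 mm, so the tin is centred to about 1–2.5 mm.
- **Pressing:** the lid stopped at a tool height of 109.0 mm, exactly the fully-home height. The vertical force rose from about 7 to 13 N there, with up to about 6 N sideways.
- **After retreating:** the lid top measured 109.6 mm and level to about 0.2°, and the tin had shifted less than 1 mm. The jar, carton and timer were within 0.3 mm of where they started, and the tin was visibly clear of the block.

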